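# Start the inkstone lapping machine

## Robot

A 7-joint arm with a two-finger parallel gripper is mounted at the origin on the work surface. World frame = base frame: x ahead of the robot, y to its left, z up, the work surface at z = 0. Lengths are in m, angles in rad, forces in N, time in s.
With the tool pointing down it reaches from about 0.35 to 0.9 m from the base axis. Payload 8.1 kg.
Tool frame: the origin (TCP) lies at the very end of the fingers, on their centre line; the grasp point (between the pads) lies 19 mm behind it; z points along the fingers, y is the line along which they close (so a half turn about z gives the same grasp; the last joint's range is limited). The gripper opens to 92 mm and grips with 3 to 60 N. Pads are 19 mm wide; open, the fingers measure 130 mm over their backs; the gripper's body (75 mm by 190 mm) begins 47 mm behind the grasp point.
Start: joints at [-1.312, 0.434, 0.025, 1.573, -0.012, 1.134, -0.075], TCP at [0.221, 0.585, 0.227] pointing down, gripper open.
Joint ranges: [-2.62, 2.62], [-0.44, 2.09], [-1.27, 1.32], [0.08, 2.57], [-1.32, 4.46], [0.12, 2], [-2.74, 2.74]. Speed limits (rad/s): [2.22, 2.22, 3.01, 3.01, 3.14, 3.14, 3.14].

## Interface

Orientations are given as a rotation vector (axis times angle).
In Python, from cell import observe, get_image, sign_off, find_in, trace, place_of gives the robot as it stands. The module is installed in compiled form; this text tells all that it offers.
- The arm moves only by the shell command python3 -m handwheel 'ROWS' [OPENING] [FORCE]. ROWS is JSON, a list of rows, each a list of 6 numbers: the shift along the tool's x, y, z each as a share of 0.02 m, from -1 to 1, then the turn, a rotation vector about the tool's x, y, z each as a share of 4 degrees, from -1 to 1. A call has 1 to 8 rows; each row shifts and turns the commanded pose from where the row before left it, along the tool's axes as they then stand; what a row does not reach is not made up. A row lasts 1/12 s, in which the tool goes at most 41.7 mm and 7.16 degrees, less where a joint would pass 70% of its speed; a pose out of reach is approached as far as the arm can. A call with a number of a shift or a turn outside -1 to 1 is refused whole. A call with a gripper value outside its range is refused whole. OPENING is the opening, from 0 (shut) to 1 (fully open), set as the call begins (- or left out, the last holds). The fingers move at their own pace and stop on an object; FORCE is the grip in N (left out, the last holds). Time passes only in rows, so rows that do not move let the fingers close. It gives the time, the measured TCP pose, the force, the opening and the grip force at its end, in the units of the state.
- observe(): the state, without advancing time (a new reading comes with each control period).
- get_image(name): name is "scene" or "top" or "wrist"; returns a dict with "image" (480x640x3 uint8, red, green, blue), "fx", "fy", "cx", "cy" (pixels), "position" and "orientation" of the camera in the world. Camera axes: x right, y down, z forward; pixel columns grow to the right and rows downward; lengths in m; the calibration is good to about 2 mm. A picture is of the moment at which its call begins. There is no depth.
- sign_off(): hands the job in; it is judged then, once.
Trained networks look in the newest picture that a camera, given by its name, has taken for a name from the list of things; names that differ only in an ending like _2 or _b are one class to them, and where a whole thing is asked for, a point or a joint stands for the part that bears it (a point fixed in the world has none). Each returns a list of dicts, best first, with "score" (0 to 1); they miss things now and then, are a little off and sometimes report something else, mostly with a low value. They report only what shows in the picture. A call takes as long as a camera call.
- find_in(label, camera): "rect" ([centre column, centre row, width, height] as shares, 0 to 1, of the picture: columns of its width, rows of its height, round what is visible of it).
- trace(label, camera): "region" (480x640 bool, what is visible of it) and "rect" ([centre column, centre row, width, height] as shares, 0 to 1, of the picture: columns of its width, rows of its height, round what is visible of it).
- place_of(label, camera): "point" ([column, row] as shares, 0 to 1, of the picture: columns of its width, rows of its height: a listed point, or the origin of a listed thing).
The state is a dict: "clock": time; "joints": joint angles; "dq": joint speeds; "joint_efforts": joint torques, N m; "position": TCP position; "ee_rot": TCP orientation; "force": force on the tool from outside, world axes, zero at the start; "ft_torque": the same for the moment, N m; "width": opening from 0.0 (shut) to 1.0 (fully open); "gripper_force": force on a finger pad.
Only numpy, scipy, OpenCV 4.12 (cv2) and the standard library are available. Lean on these libraries where they do the work, as an engineer would, in place of code of your own. Each camera call takes 0.05 s, during which the arm holds its last target. There are 200 camera calls.

## Task

Start up the lapping machine from the row of push buttons on its front deck: with the fingertips, press in lightly and let go first the white button (control on), then the blue one (water feed), then the green one (disc start), one at a time. Do not press the black stop button or the red emergency stop. Do not ram a button against its stop, and do not pick up or move the stones, the weight or anything else.

Things in the scene. Friction and masses are not known exactly. Their poses are not given: they have to be found in the camera images.
- machine: Grey bench lapping machine, 540 (x, away from the robot) x 560 (y) mm, fixed. Origin: centre of its underside; z up. Its flat front control deck is 140 mm above the bench and carries the row of buttons 205 mm in front (-x) of the origin, running along y, 60 mm apart; behind it the splash pan rises to 188 mm, and nothing on the machine is above 250 mm.
- white_top (a point): White push button (control on): round cap 25 mm across, standing 12 mm proud of a round steel bezel 33 mm across, in the row on the deck; the order of the four colours in the row changes. This point: centre of the cap's top, 162 mm above the bench at rest; it is pressed straight down.
- white (a joint): How far the white button is pressed, m: 0 out, 0.008 fully in; it switches from 0.003. A spring returns it; it starts to move at 2.4 N, switches at 4.5 N, reaches its stop at 8 N.
- blue_top (a point): Blue push button (water feed): round cap 25 mm across, standing 12 mm proud of a round steel bezel 33 mm across, in the row on the deck; the order of the four colours in the row changes. This point: centre of the cap's top, 162 mm above the bench at rest; it is pressed straight down.
- blue (a joint): How far the blue button is pressed, m: 0 out, 0.008 fully in; it switches from 0.003. A spring returns it; it starts to move at 2.4 N, switches at 4.5 N, reaches its stop at 8 N.
- green_top (a point): Green push button (disc start): round cap 25 mm across, standing 12 mm proud of a round steel bezel 33 mm across, in the row on the deck; the order of the four colours in the row changes. This point: centre of the cap's top, 162 mm above the bench at rest; it is pressed straight down.
- green (a joint): How far the green button is pressed, m: 0 out, 0.008 fully in; it switches from 0.003. A spring returns it; it starts to move at 2.4 N, switches at 4.5 N, reaches its stop at 8 N.
- black_top (a point): Black push button (stop), a bystander: round cap 25 mm across, standing 12 mm proud of a round steel bezel 33 mm across, in the row on the deck; the order of the four colours in the row changes. This point: centre of the cap's top, 162 mm above the bench at rest; it is pressed straight down.
- black (a joint): How far the black button is pressed, m: 0 out, 0.008 fully in; it switches from 0.003. A spring returns it; it starts to move at 2.4 N, switches at 4.5 N, reaches its stop at 8 N.
- estop_top (a point): Red mushroom-head emergency stop, 40 mm across on a yellow 60 mm base, at the right end of the row as seen from the robot, a bystander. This point: centre of its top, 162 mm above the bench.
- estop (a joint): How far the emergency stop is pressed, m: 0 out, 0.008 fully in.
- blank_left: Bystander: slate inkstone blank, 110 (x) x 75 (y) x 22 mm, lying face down on the iron lap disc inside the left (+y) steel ring. Origin: centre of its underside, 165 mm above the bench.
- blank_right: Bystander: slate inkstone blank, 110 (x) x 75 (y) x 22 mm, lying face down on the iron lap disc inside the right (-y) steel ring. Origin: centre of its underside, 165 mm above the bench.
- weight: Bystander: brass pressure weight, 64 mm across, with a black ball knob, 57 mm high in all, standing on the left blank. Origin: centre of its underside.
- dropper: Bystander: blue ceramic water dropper, 50 mm wide, 42 mm high, with a short spout to its +x, standing on the right end of the machine's deck. Origin: centre of its underside.
- rubbing_stone: Bystander: reddish rubbing stone, 75 (x) x 25 (y) x 20 mm high, lying on the left end of the machine's deck. Origin: centre of its underside.
- brush: Bystander: dusting brush 180 mm long lying on the bench along its x, under 40 mm high. Origin: under its middle.
- chisel: Bystander: carving chisel 210 mm long lying on the bench along its x, wooden handle 20 mm thick to -x. Origin: underside, about its middle.
- finished_stone: Bystander: finished inkstone, 130 (x) x 85 (y) x 22 mm, on the bench. Origin: centre of its underside.

How it is judged:
On the way, in this order (a step that is already met when the one before it is completed fails the run):
1. the white button is pressed in until it switches, with every other button out (value of joint white above 0.003 m and value of joint each of blue, green, black, estop below 0.0015 m), for 0.02 s.
2. the blue button is pressed in until it switches, with every other button out (value of joint blue above 0.003 m and value of joint each of white, green, black, estop below 0.0015 m), for 0.02 s.
3. the green button is pressed in until it switches, with every other button out (value of joint green above 0.003 m and value of joint each of white, blue, black, estop below 0.0015 m), for 0.02 s.
At the end, for the whole second after the job is handed in: White, blue and green have been pressed in that order; every button is out again (within 1.5 mm) and every bystander is within 12 mm of where it began (value of joint each of white, blue, green, black, estop below 0.0015 m and distance of each of blank_left, blank_right, weight, dropper, rubbing_stone, brush, chisel, finished_stone from where it was at the start of the episode below 0.012 m); the robot touches nothing.
It fails at once if the fingers press on anything with over 35 N (contact force between the fingers and anything else above 35 N).
It fails at once if the black stop button or the red emergency stop is pressed (over 1.5 mm) (value of joint any of black, estop above 0.0015 m).
It fails at once if two of the start buttons are pressed at once (value of joint each of white, blue above 0.002 m or value of joint each of blue, green above 0.002 m or value of joint each of white, green above 0.002 m).
It fails at once if a bystander is lifted, carried or knocked over 12 mm from its place (distance of any of blank_left, blank_right, weight, dropper, rubbing_stone, brush, chisel, finished_stone from where it was at the start of the episode above 0.012 m).
It also fails if it takes over 42 s, if anything falls off the work surface, if the arm or the gripper's body presses on something with over 40 N, if the wrist force passes 120 N, or if a joint passes its speed limit or range.

## Working session

There is one attempt and no reset: what is moved stays moved. The work goes in short steps, Python scripts to look and compute and a shell command to move; the robot and the scene stay as the last step left them, time stands still between calls to the robot, and variables do not carry over. Pictures are saved under pics/ and viewed, at most 10 in all, crops included, and the job is handed in when it is done.

```bash
mkdir -p pics; cat > h.py <<'E'
import numpy as np,cv2
from scipy.spatial.transform import Rotation as R
from cell import *
def ray(im,u,v,z):
    o=np.array(im["orientation"],float)
    M=R.from_rotvec(o).as_matrix() if o.size==3 else (o if o.size==9 else R.from_quat(o).as_matrix())
    d=M@np.array([(u-im["cx"])/im["fx"],(v-im["cy"])/im["fy"],1]);p=np.array(im["position"])
    return p+d*(z-p[2])/d[2]
E
python3 - <<'E'
from h import *
s=observe();print(s["clock"],s["position"],s["ee_rot"],s["force"],s["width"])
for c in("top","scene"):
    im=get_image(c);cv2.imwrite(f"pics/{c}0.png",im["image"][...,::-1])
    print(c,im["position"],im["orientation"])
    for l in("white","blue","green","black","estop"):
        for r in place_of(l+"_top",c)[:2]:
            u,v=r["point"][0]*640,r["point"][1]*480
            print(l,round(r["score"],2),round(u,1),round(v,1),ray(im,u,v,.162).round(4))
E
```

```text
0.0 [0.22110645 0.58404104 0.22593984] [-5.65322168e-01 -3.09019015e+00  2.47430999e-03] [-0.02480344  0.17699728 -0.230808  ] 0.9958774631116633
top [0.50760315 0.02964458 1.29426222] [-2.12903996  2.18902932 -0.1069925 ]
white 0.47 265.8 303.6 [0.4851 0.1653 0.162 ]
blue 0.47 315.7 300.5 [0.4892 0.0476 0.162 ]
green 0.5 342.9 295.9 [ 0.4981 -0.0167  0.162 ]
black 0.63 290.4 302.4 [0.4863 0.1074 0.162 ]
estop 0.58 380.4 293.4 [ 0.5017 -0.105   0.162 ]
scene [1.48871318 0.55405949 1.04149514] [-1.23113197 -2.24324144  0.96974405]
white 0.4 395.2 216.7 [0.4897 0.1704 0.162 ]
blue 0.72 335.2 260.9 [0.7115 0.1239 0.162 ]
blue 0.61 351.9 204.9 [0.5088 0.0534 0.162 ]
green 0.39 333.3 192.2 [ 0.4887 -0.0156  0.162 ]
black 0.5 334.8 259.9 [0.7093 0.1215 0.162 ]
black 0.44 373.1 208.1 [0.4898 0.1064 0.162 ]
estop 0.6 307.2 183.1 [ 0.4932 -0.0967  0.162 ]
```

```bash
python3 - <<'E'
from h import *
a=cv2.imread("pics/top0.png");cv2.imwrite("pics/c1.png",np.vstack([cv2.resize(a,(400,300)),cv2.resize(a[265:340,230:430],(400,150)) if 0 else cv2.resize(a[255:345,230:430],(400,180))]) )
cv2.imwrite("pics/c1.png",cv2.resize(a[220:360,200:420],None,fx=3.6,fy=3.6,interpolation=cv2.INTER_CUBIC))
E
```

```text
(no output)
```

View pics/c1.png

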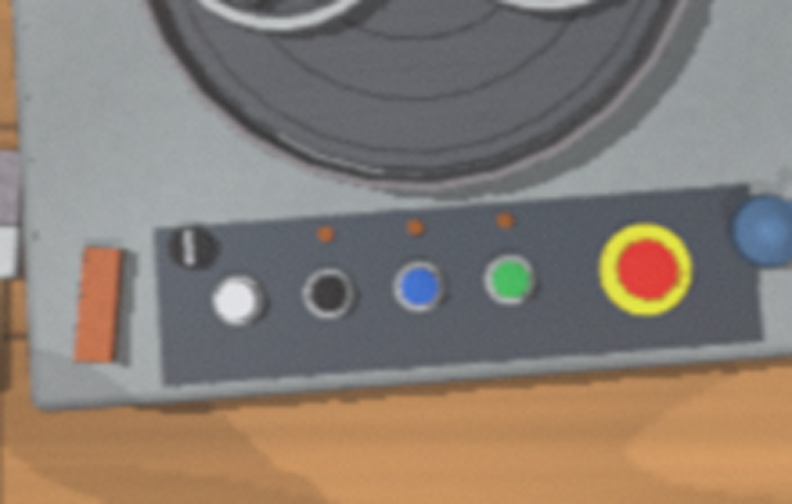

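View pics/top0.png

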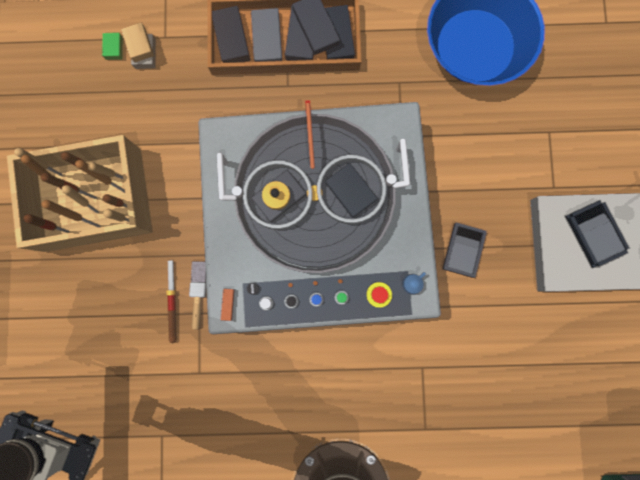

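```bash
cat >> h.py <<'E'
def plan(tx,ty,tz,row_yaw=None):
    s=observe();Rm=R.from_rotvec(s["ee_rot"]).as_matrix()
    d=np.array([tx,ty,tz])-s["position"]
    print("t",round(s["clock"],2),"pos",np.round(s["position"],4),"F",np.round(s["force"],2),"w",round(s["width"],3))
    print("tool shift /20mm",(Rm.T@d/.02).round(2))
    yd=np.array([-np.sin(YAW),np.cos(YAW),0]); T=np.c_[-np.cos(YAW)*np.array([1,0,0])-np.sin(YAW)*np.array([0,1,0]),yd,[0,0,-1]]
    print("turn /4deg",(R.from_matrix(Rm.T@T).as_rotvec(degrees=True)/4).round(2),"shift after turn",(T.T@d/.02).round(2))
YAW=0
E
python3 - <<'E'
from h import *
im=get_image("top");h=cv2.cvtColor(im["image"],cv2.COLOR_RGB2HSV).astype(int);H,S,V=h[...,0],h[...,1],h[...,2]
seed=dict(white=(266.1,303.3),black=(291.4,301.4),blue=(316.4,299.7),green=(341.9,297.8),estop=(380,294.7))
off=dict(white=0,black=-60,blue=-120,green=-180)
yy,xx=np.mgrid[:480,:640];P={}
for k,(u,v) in seed.items():
    near=np.hypot(xx-u,yy-v)<(6 if k!="estop" else 10)
    m=near&{"white":(V>195)&(S<40),"black":V<75,"blue":(S>120)&(H>100),"green":(S>100)&(H>45)&(H<80),"estop":(S>150)&((H<8)|(H>170))}[k]
    c=xx[m].mean(),yy[m].mean();P[k]=ray(im,*c,.162);print(k,m.sum(),np.round(c,1),P[k].round(4))
A=np.array([P[k][:2] for k in off]);t=np.array(list(off.values()))/1000
pf=np.c_[np.polyfit(t,A[:,0],1),np.polyfit(t,A[:,1],1)];print("fit",pf.round(4),"scale",np.linalg.norm(pf[0]))
yaw=np.arctan2(-pf[0,0],pf[0,1]);d=np.array([-np.sin(yaw),np.cos(yaw)]);c=A.mean(0)
for k in off: print(k,(c+d*(off[k]/1000+.09)).round(4))
print("yaw",yaw)
open("h.py","a").write(f"YAW={yaw:.4f}\n")
import h as hh;hh.YAW=yaw
hh.plan(*(c+d*.09),.2)
E
```

```text
white 77 [264.8 303.1] [0.4863 0.1676 0.162 ]
black 57 [291.3 301. ] [0.4895 0.1051 0.162 ]
blue 69 [316. 299.] [0.4927 0.0468 0.162 ]
green 71 [341.5 297.2] [ 0.4953 -0.0131  0.162 ]
estop 191 [379.4 294.4] [ 0.4994 -0.1025  0.162 ]
fit [[-0.0505  1.0007]
 [ 0.4864  0.1667]] scale 1.0020122772805231
white [0.4864 0.1665]
black [0.4894 0.1066]
blue [0.4925 0.0466]
green [ 0.4955 -0.0133]
yaw 0.05037406214119845
t 0.65 pos [0.2213 0.5845 0.2267] F [-0.3  -0.04 -0.35] w 1.0
tool shift /20mm [-19.8  -14.85   1.34]
turn /4deg [-0.    0.   -5.91] shift after turn [-12.19 -21.54   1.34]
```

```bash
python3 -m handwheel '[[0,0,0,0,0,-0.985],[0,0,0,0,0,-0.985],[0,0,0,0,0,-0.985],[0,0,0,0,0,-0.985],[0,0,0,0,0,-0.985],[0,0,0,0,0,-0.985]]' 0 20
python3 -m handwheel '[[-0.5,-0.9,0,0,0,0],[-0.5,-0.9,0,0,0,0],[-0.5,-0.9,0,0,0,0],[-0.5,-0.9,0,0,0,0],[-0.5,-0.9,0,0,0,0],[-0.5,-0.9,0,0,0,0],[-0.5,-0.9,0,0,0,0],[-0.5,-0.9,0,0,0,0]]'
python3 -m handwheel '[[-0.5,-0.9,0,0,0,0],[-0.5,-0.9,0,0,0,0],[-0.5,-0.9,0,0,0,0],[-0.5,-0.9,0,0,0,0],[-0.5,-0.9,0,0,0,0],[-0.5,-0.9,0,0,0,0],[-0.5,-0.9,0,0,0,0],[-0.5,-0.9,0,0,0,0]]'
python3 - <<'E'
from h import *
plan(.4864,.1665,.2)
E
```

```text
clock: 1.15
position: [0.2213, 0.5846, 0.2268]
ee_rot: [-0.085, 3.14, 0.0]
force: [-0.9, -0.8, 0.6]
width: 0.614
gripper_force: 0.0
clock: 1.82
position: [0.3089, 0.4439, 0.2269]
ee_rot: [-0.08, 3.14, 0.0]
force: [0.2, 0.6, 0.9]
width: 0.036
gripper_force: 0.0
clock: 2.48
position: [0.3961, 0.3041, 0.2269]
ee_rot: [-0.08, 3.14, 0.001]
force: [0.5, 0.3, 0.3]
width: 0.007
gripper_force: 0.0
t 2.48 pos [0.3961 0.3041 0.2269] F [0.47 0.26 0.3 ] w 0.007
tool shift /20mm [-4.16 -7.1   1.35]
turn /4deg [0. 0. 0.] shift after turn [-4.16 -7.1   1.35]
```

```bash
python3 -m handwheel '[[-0.52,-0.89,0.12,0,0,0],[-0.52,-0.89,0.12,0,0,0],[-0.52,-0.89,0.12,0,0,0],[-0.52,-0.89,0.12,0,0,0],[-0.52,-0.89,0.12,0,0,0],[-0.52,-0.89,0.12,0,0,0],[-0.52,-0.88,0.13,0,0,0],[-0.52,-0.88,0.13,0,0,0]]'
python3 -m handwheel '[[0,0,0,0,0,0],[0,0,0,0,0,0],[0,0,0,0,0,0]]'
python3 - <<'E'
from h import *
plan(.4864,.1665,.164)
im=get_image("wrist");cv2.imwrite("pics/w1.png",im["image"][...,::-1])
f=im
o=np.array(im["orientation"]);M=R.from_rotvec(o).as_matrix() if o.size==3 else R.from_quat(o).as_matrix()
def proj(p):
    q=M.T@(np.array(p)-im["position"]);return (q[0]/q[2]*im["fx"]+im["cx"],q[1]/q[2]*im["fy"]+im["cy"])
print("tcp px",proj(observe()["position"]),"white px",proj([.4864,.1665,.162]))
for l in("white","blue","green","black"):
    for r in place_of(l+"_top","wrist")[:2]:
        u,v=r["point"][0]*640,r["point"][1]*480;print(l,round(r["score"],2),round(u),round(v),ray(im,u,v,.162).round(4))
E
```

```text
clock: 3.15
position: [0.4865, 0.1666, 0.2072]
ee_rot: [-0.08, 3.14, 0.0]
force: [-0.2, -0.1, -0.1]
width: 0.005
gripper_force: 0.0
clock: 3.4
position: [0.4857, 0.168, 0.2072]
ee_rot: [0.08, -3.14, -0.001]
force: [-0.9, 1.0, -0.1]
width: 0.003
gripper_force: 0.0
t 3.4 pos [0.4857 0.168  0.2072] F [-0.89  1.05 -0.1 ] w 0.003
tool shift /20mm [-0.03 -0.08  2.16]
turn /4deg [ 0.01 -0.    0.01] shift after turn [-0.03 -0.08  2.16]
tcp px (np.float64(316.4846822972161), np.float64(286.4875646620464)) white px (np.float64(313.1597243643982), np.float64(258.2191620571682))
white 0.89 314 262 [0.4886 0.1669 0.162 ]
blue 0.88 114 259 [0.4927 0.0479 0.162 ]
green 0.79 13 260 [ 0.4965 -0.0126  0.162 ]
black 0.83 215 262 [0.4916 0.1082 0.162 ]
```

View pics/w1.png

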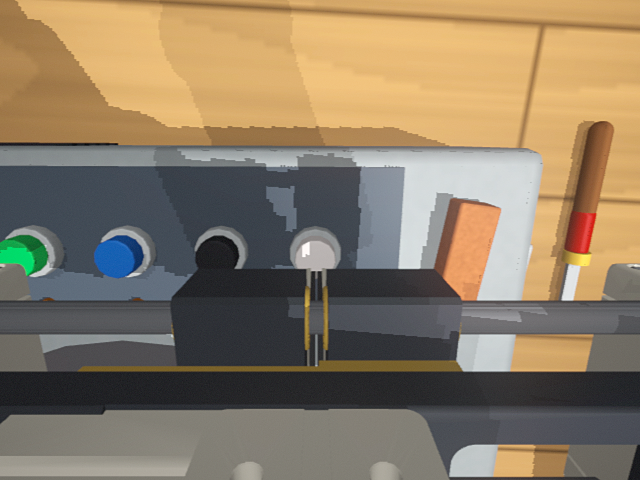

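```bash
python3 - <<'E'
from h import *
im=get_image("wrist");s=observe();o=np.array(im["orientation"]);M=R.from_rotvec(o).as_matrix() if o.size==3 else R.from_quat(o).as_matrix()
T=R.from_rotvec(s["ee_rot"]).as_matrix();print("cam in tool",T.T@(np.array(im["position"])-s["position"]),"axis",T.T@M[:,2])
for z in(0,-.02,-.04,-.06):
  for x in(-.0095,.0095):
    a=[]
    for y in(-.019,.019):
      q=M.T@(s["position"]+T@np.array([x,y,z])-im["position"]);a+=[q[0]/q[2]*im["fx"]+im["cx"],q[1]/q[2]*im["fy"]+im["cy"]]
    print(z,x,np.round(a))
im=get_image("scene");p=im["image"][...,::-1];cv2.imwrite("pics/s2.png",cv2.resize(p[90:290,290:490],(600,600),interpolation=cv2.INTER_CUBIC))
E
```

```text
cam in tool [ 0.06665289  0.00043756 -0.15868788] axis [-2.52560336e-01 -8.32462264e-04  9.67580789e-01]
0 -0.0095 [276. 305. 355. 305.]
0 0.0095 [275. 268. 356. 268.]
-0.02 -0.0095 [271. 326. 360. 326.]
-0.02 0.0095 [269. 284. 361. 284.]
-0.04 -0.0095 [264. 352. 366. 352.]
-0.04 0.0095 [262. 306. 368. 306.]
-0.06 -0.0095 [255. 388. 374. 388.]
-0.06 0.0095 [253. 335. 377. 335.]
```

View pics/s2.png

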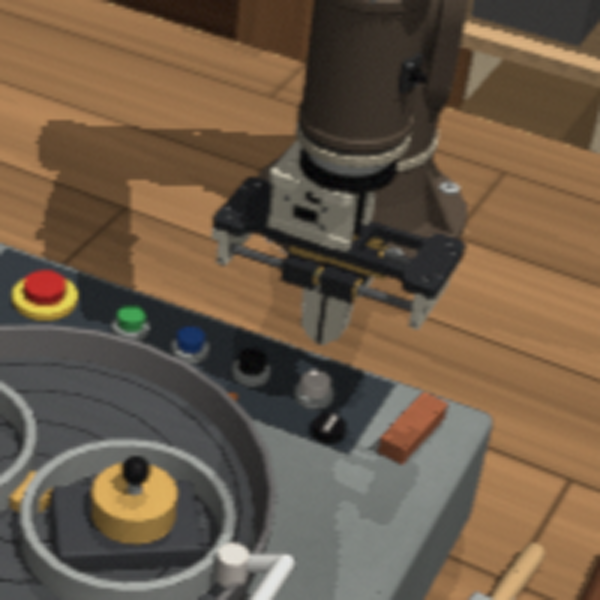

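```bash
python3 -m handwheel '[[-0.05,-0.05,0.5,0,0,0],[0,0,0.5,0,0,0],[0,0,0.5,0,0,0],[0,0,0.4,0,0,0],[0,0,0.1,0,0,0],[0,0,0,0,0,0],[0,0,0,0,0,0]]'
```

```text
clock: 4.33
position: [0.487, 0.1665, 0.167]
ee_rot: [0.08, -3.14, 0.0]
force: [0.1, -0.3, -0.2]
width: 0.009
gripper_force: 0.0
```

```bash
python3 -m handwheel '[[0,0,0.1,0,0,0],[0,0,0.1,0,0,0],[0,0,0.05,0,0,0],[0,0,0.05,0,0,0],[0,0,0,0,0,0],[0,0,0,0,0,0]]'
```

```text
clock: 4.83
position: [0.4871, 0.1665, 0.1614]
ee_rot: [-0.08, 3.14, 0.0]
force: [-1.4, -0.4, 3.0]
width: 0.005
gripper_force: 1.4
```

```bash
python3 -m handwheel '[[0,0,0.08,0,0,0],[0,0,0.08,0,0,0],[0,0,0.05,0,0,0],[0,0,0,0,0,0],[0,0,0,0,0,0]]'
```

```text
clock: 5.25
position: [0.4871, 0.1665, 0.157]
ee_rot: [-0.08, 3.14, 0.0]
force: [-1.3, -0.6, 5.6]
width: 0.008
gripper_force: 2.9
```

```bash
python3 -m handwheel '[[0,0,-0.2,0,0,0],[0,0,-0.6,0,0,0],[0,0,-0.8,0,0,0],[0,0,-0.4,0,0,0],[0,0,0,0,0,0]]'
python3 -m handwheel '[[0,-0.8,0,0,0,0],[0,-0.8,0,0,0,0],[0,-0.8,0,0,0,0],[0,-0.8,0,0,0,0],[0,-0.8,0,0,0,0],[0,-0.8,0,0,0,0],[0,-0.8,0,0,0,0],[0,-0.4,0,0,0,0]]'
python3 -m handwheel '[[0,0,0,0,0,0],[0,0,0,0,0,0]]'
python3 - <<'E'
from h import *
plan(.4931,.0466,.164)
im=get_image("wrist");get_image
for l in("white","blue","green","black"):
    for r in place_of(l+"_top","wrist")[:1]:
        u,v=r["point"][0]*640,r["point"][1]*480;print(l,round(r["score"],2),round(u),round(v),ray(im,u,v,.162).round(4))
E
```

```text
clock: 5.67
position: [0.4879, 0.1669, 0.1984]
ee_rot: [-0.08, 3.138, 0.002]
force: [0.3, -0.4, 0.4]
width: 0.003
gripper_force: 0.0
clock: 6.33
position: [0.4927, 0.0445, 0.1962]
ee_rot: [0.077, -3.14, 0.001]
force: [-0.7, -0.6, -1.2]
width: 0.006
gripper_force: 0.0
clock: 6.5
position: [0.4929, 0.0469, 0.1965]
ee_rot: [0.079, -3.14, -0.0]
force: [-0.4, 0.4, -1.0]
width: 0.002
gripper_force: 0.0
t 6.5 pos [0.4929 0.0469 0.1965] F [-0.38  0.45 -1.04] w 0.002
tool shift /20mm [-0.01 -0.02  1.63]
turn /4deg [ 0.   -0.01 -0.  ] shift after turn [-0.01 -0.02  1.63]
white 0.78 531 262 [0.4865 0.1691 0.162 ]
blue 0.63 317 264 [0.4936 0.0478 0.162 ]
green 0.6 211 265 [ 0.4972 -0.0125  0.162 ]
black 0.89 425 263 [0.4898 0.109  0.162 ]
```

Aligned over blue; press it the same way.

```bash
python3 -m handwheel '[[0,0,0.5,0,0,0],[0,0,0.5,0,0,0],[0,0,0.4,0,0,0],[0,0,0.2,0,0,0],[0,0,0.1,0,0,0],[0,0,0,0,0,0],[0,0,0,0,0,0]]'
python3 -m handwheel '[[0,0,0.08,0,0,0],[0,0,0.08,0,0,0],[0,0,0.05,0,0,0],[0,0,0.05,0,0,0],[0,0,0,0,0,0],[0,0,0,0,0,0]]'
```

```text
clock: 7.33
position: [0.4932, 0.0466, 0.1629]
ee_rot: [0.079, -3.141, 0.0]
force: [0.1, -0.4, 1.0]
width: 0.005
gripper_force: 0.0
clock: 7.83
position: [0.4936, 0.0466, 0.1581]
ee_rot: [-0.079, 3.14, 0.0]
force: [-0.1, -1.2, 5.1]
width: 0.007
gripper_force: 2.6
```

```bash
python3 -m handwheel '[[0,0,0.05,0,0,0],[0,0,0,0,0,0],[0,0,0,0,0,0]]'
python3 -m handwheel '[[0,0,-0.2,0,0,0],[0,0,-0.6,0,0,0],[0,0,-0.8,0,0,0],[0,0,-0.4,0,0,0],[0,0,0,0,0,0]]'
python3 -m handwheel '[[0,-0.5,0,0,0,0],[0,-0.5,0,0,0,0],[0,-0.5,0,0,0,0],[0,-0.5,0,0,0,0],[0,-0.5,0,0,0,0],[0,-0.5,0,0,0,0],[0,0,0,0,0,0],[0,0,0,0,0,0]]'
python3 - <<'E'
from h import *
plan(.4961,-.0133,.163)
E
```

```text
clock: 8.08
position: [0.4936, 0.0467, 0.1571]
ee_rot: [-0.08, 3.14, 0.0]
force: [0.3, -0.8, 6.0]
width: 0.005
gripper_force: 2.9
clock: 8.5
position: [0.494, 0.0468, 0.1982]
ee_rot: [-0.08, 3.138, 0.001]
force: [0.2, 0.9, -0.3]
width: 0.007
gripper_force: 0.0
clock: 9.17
position: [0.4961, -0.0141, 0.1967]
ee_rot: [0.077, -3.141, -0.0]
force: [0.2, -0.3, -0.4]
width: 0.007
gripper_force: 0.0
t 9.17 pos [ 0.4961 -0.0141  0.1967] F [ 0.23 -0.32 -0.38] w 0.007
tool shift /20mm [-0.    0.04  1.68]
turn /4deg [ 0.   -0.   -0.02] shift after turn [-0.    0.04  1.68]
```

```bash
python3 -m handwheel '[[0,0,0.5,0,0,0],[0,0,0.5,0,0,0],[0,0,0.4,0,0,0],[0,0,0.2,0,0,0],[0,0,0.1,0,0,0],[0,0,0,0,0,0],[0,0,0,0,0,0]]'
python3 -m handwheel '[[0,0,0.08,0,0,0],[0,0,0.08,0,0,0],[0,0,0.07,0,0,0],[0,0,0.06,0,0,0],[0,0,0,0,0,0],[0,0,0,0,0,0]]'
```

```text
clock: 9.75
position: [0.4961, -0.0131, 0.1627]
ee_rot: [0.08, -3.14, -0.0]
force: [0.2, 0.1, 0.1]
width: 0.001
gripper_force: 0.0
clock: 10.25
position: [0.4965, -0.0133, 0.1572]
ee_rot: [-0.08, 3.14, 0.0]
force: [-1.4, 0.7, 5.4]
width: 0.005
gripper_force: 2.9
```

```bash
python3 -m handwheel '[[0,0,0.02,0,0,0],[0,0,0,0,0,0],[0,0,-0.2,0,0,0],[0,0,-0.6,0,0,0],[0,0,-0.8,0,0,0],[0,0,-0.8,0,0,0],[0,0,-0.6,0,0,0],[0,0,0,0,0,0]]'
python3 -m handwheel '[[0,0,-0.5,0,0,0],[0,0,-0.5,0,0,0],[0,0,0,0,0,0],[0,0,0,0,0,0],[0,0,0,0,0,0],[0,0,0,0,0,0]]'
python3 - <<'E'
from h import *
a=get_image("scene")["image"][...,::-1];cv2.imwrite("pics/s3.png",a)
print(observe()["force"]); print(sign_off())
E
```

```text
clock: 10.92
position: [0.4974, -0.0134, 0.2187]
ee_rot: [-0.079, 3.137, 0.0]
force: [0.2, -0.1, -0.1]
width: 0.006
gripper_force: 0.0
clock: 11.42
position: [0.4958, -0.0133, 0.236]
ee_rot: [0.08, -3.14, 0.0]
force: [-0.1, -0.3, 0.7]
width: -0.001
gripper_force: 0.0
[-0.31559197  0.48687718  0.28003634]
the job is handed in; nothing more can be done
None
```

I pressed white, blue and green once each, in that order, at about 5.5–6 N and about 5 mm in, then raised the arm clear and handed the job in at about 11.5 s; the hand-in returned no verdict, and I didn't view a picture after the last press.

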